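# Open the spring last clamp for loading

## Robot

A 6-joint arm with a two-finger parallel gripper is mounted at the origin on the work surface. World frame = base frame: x ahead of the robot, y to its left, z up, the work surface at z = 0. Lengths are in m, angles in rad, forces in N, time in s.
With the tool pointing down it reaches from about 0.225 to 0.875 m from the base axis. Payload 3.4 kg.
Tool frame: the origin (TCP) lies on the centre line of the jaws, within the pads' length; the fingertips stand 22 mm ahead of it and the grasp point (between the pads) lies 3 mm ahead of it; z points along the fingers, y is the line along which they close (so a half turn about z gives the same grasp; the last joint's range is limited). The gripper opens to 85 mm and grips with 20 to 120 N. Pads are 22 mm wide; open, the fingers measure 114 mm over their backs; the gripper's body (76 mm by 85 mm) begins 54 mm behind the grasp point. The pads swing forward as they close: fully open they stand 13 mm farther back than shut.
Start: joints at [1.2, 0.276, 1.505, -0, 1.361, -0.121], TCP at [0.142, 0.557, 0.253] pointing down, gripper open.
Joint ranges: [-2.89, 2.89], [-0.75, 2.08], [0.22, 2.7], [-1.18, 4.32], [0.11, 2.71], [-2.7, 2.7]. Speed limits (rad/s): [2.57, 2.57, 3.14, 3.14, 3.14, 3.14].

## Interface

Orientations are given as a unit quaternion [w, x, y, z].
In Python, from rig import readout, optics, ticket gives the robot as it stands. The module is installed in compiled form; this text tells all that it offers.
- The arm moves only by the shell command python3 -m handwheel 'ROWS' [OPENING] [FORCE]. ROWS is a JSON list of rows, 1 to 5 of them, each an object with the fields dx, dy, dz (the shift in m), rz (a turn about the tool's z in rad); a field left out counts as zero; each row shifts and turns the commanded pose from where the row before left it, along the tool's axes as they then stand; what a row does not reach is not made up. A row lasts 1/12 s, in which the tool goes at most 0.0417 m and 0.125 rad, less where a joint would pass 70% of its speed; a pose out of reach is approached as far as the arm can. OPENING is the finger opening in m, set as the command begins (- or left out keeps the last). The fingers move at their own pace and stop on an object; FORCE is the grip in N (left out, the last holds). Time passes only in rows, so rows that do not move let the fingers close. It prints the time, the measured TCP pose, the force, the opening and the grip force at its end. Input that does not fit is refused with a message, and nothing moves.
- readout.get_state(): the state, without advancing time (a new reading comes with each control period).
- optics.get_image(name): name is "scene" or "top" or "wrist"; returns a dict with "img" (384x512x3 uint8, red, green, blue), "camera_matrix" (3x3 intrinsics, pixels), "T" (4x4, takes a point from camera to world coordinates); the wrist camera has in their place "hand_eye" (4x4, takes a point from camera to tool coordinates, whose origin is the TCP and whose axes are the flange's). Camera axes: x right, y down, z forward; pixel columns grow to the right and rows downward; lengths in m; the calibration is good to about 2 mm. A picture is of the moment at which its call begins: read the wrist's pose just before it. There is no depth.
- ticket.sign_off(): hands the job in; it is judged then, once.
The state is a dict: "clock": time; "qpos": joint angles; "qd": joint speeds; "effort": joint torques, N m; "position": TCP position; "ee_rot": TCP orientation; "contact_force": force on the tool from outside, world axes, zero at the start; "moment": the same for the moment, N m; "width": finger opening in m; "gripper_force": force on a finger pad.
Only numpy, scipy, OpenCV 4.12 (cv2) and the standard library are available. Lean on these libraries where they do the work, as an engineer would, in place of code of your own. Each camera call takes 0.05 s, during which the arm holds its last target. There are 200 camera calls.

## Task

Get the last clamp open so that I can drop the next shoe last in: first lift the green tin of tacks that stands in the way of the pull bar and set it down upright, wholly on the cardboard tool pad, without spilling or dropping it. Then pull the clamp's pull bar straight out against its springs until the brass pointer stands over the red size tab, and keep holding it there: there is no latch, so finish still gripping the bar and do not let go. Leave the hammer, the shoe last and the cement can where they are.

Things in the scene. Friction and masses are not known exactly. Their poses are not given: they have to be found in the camera images.
- clamp: the last clamp, bolted to the bench: white bed 430 x 180 x 20 mm. Origin on the bench under the middle of the near face of the blue end bracket (160 mm wide, 25 mm thick, top 90 mm above the bench). x points along the bed away from the pull bar, y left across the bed, z up; the toe stop at the far end is 140 mm high. The pull bar sticks out of the bracket towards -x
- pull_bar: the pull bar: level bar along the clamp's y, 130 mm long, 20 mm thick over its black sleeve, axis 60 mm above the bench, clear below. Origin at its middle, at home 55 mm in front (clamp -x) of the end bracket, 45 mm free between. Two 12 mm rods, 50 mm either side of the middle, with 26 mm hubs, join it through the bracket to the carriage; 70 mm between hubs are free to grip
- carriage (a joint): how far bar, rods and heel-cup carriage are pulled out towards the clamp's -x (m): 0 home, 0.088 at the hard stop. Two springs always drive it home: about 6 N at 0, rising 1.2 N per 10 mm (about 16 N at 0.08), plus about 1 N friction. It does not stay where it is left
- size_tab (a joint): where the red size tab is set along the scale, in the same measure: the pointer stands over the middle of the tab when joint carriage equals this value. Between 0.05 and 0.08; the tab does not move in the job
- pointer_tip (a point): tip of the 4 mm wide brass pointer on the carriage, on the clamp's right-hand (-y) side, 92 mm from its centre line, 28 mm above the bench; moves with the carriage. Axes parallel to the clamp's
- tab_mark (a point): middle of the top of the red size tab, 14 mm long along the clamp's x, at the right-hand (-y) edge of the bed. Axes parallel to the clamp's
- tack_tin: round green tin with a bright rim, full of brass tacks: 58 mm diameter at the rim (56 mm below it), 60 mm high, about 0.25 kg. Origin at the centre of its underside, z up. It starts upright on the bench in front of the pull bar, 10 to 35 mm from it
- tool_pad: flat sheet of cardboard stuck to the bench, 220 x 220 x 4 mm. Origin at the centre of its underside. The hammer lies on its +x half; the -x half is free
- hammer: small hammer lying on the pad, 210 mm long, 26 mm thick, wooden handle, steel head 88 mm wide. Origin mid-length at its underside; x points from handle to head. Bystander
- shoe_last: yellow plastic shoe last standing on its sole, 235 x 85 mm, 103 mm high. Origin at the middle of its sole. Bystander
- cement_can: white can with a red band, 72 mm diameter, 100 mm high. Origin at the centre of its underside. Bystander
- heel_bin: open blue bin of heel blocks, fixed, 160 (x) x 200 (y) x 75 mm high. Origin at the centre of its underside. In the way only
There are look-alikes about, which are no part of the job. What is shaped like the tack_tin but orange is not meant.

How it is judged:
By the outcome, as a careful person would: the job done as asked, in the order asked, and still so for the second after the job is handed in, while the arm keeps its last pose, push and grip.
It also fails if it takes over 54 s, if anything falls off the work surface, if the arm or the gripper's body presses on something with over 40 N, if the wrist force passes 120 N, or if a joint passes its speed limit or range.

## Working session

There is one attempt and no reset: what is moved stays moved. The work goes in short steps, Python scripts to look and compute and a shell command to move; the robot and the scene stay as the last step left them, time stands still between calls to the robot, and variables do not carry over. Pictures are saved under pics/ and viewed, at most 10 in all, crops included, and the job is handed in when it is done.

```bash
mkdir -p pics
python3 - <<'E'
from rig import readout, optics
import cv2, numpy as np
s=readout.get_state(); print(s)
for n in ("scene","top"):
    d=optics.get_image(n); cv2.imwrite(f"pics/{n}0.png",d["img"][:,:,::-1]); np.savez(f"pics/{n}0.npz",**d)
    print(n,d["camera_matrix"].tolist(),np.round(d["T"],4).tolist())
a=[cv2.imread(f"pics/{n}0.png") for n in("scene","top")]
cv2.imwrite("pics/both0.png",cv2.resize(np.vstack(a),None,fx=.78,fy=.78))
E
```

```text
{'clock': 0.0, 'qpos': array([ 1.19996483e+00,  2.76608083e-01,  1.50615983e+00, -1.15923286e-05,
        1.36065939e+00, -1.21029065e-01]), 'qd': array([-0.00021623,  0.00045231,  0.00045039,  0.00039931, -0.00060925,
       -0.00091675]), 'effort': array([ 6.79333498e-04, -4.16780126e+01, -2.45816678e+01,  2.29212924e-05,
        1.08790083e-02,  2.13422555e-05]), 'position': array([0.1419947 , 0.55668928, 0.25242155]), 'ee_rot': array([-2.17833622e-04,  1.24575460e-01,  9.92209712e-01, -8.91103162e-04]), 'contact_force': array([-0.31116815, -0.19518506,  0.20069111]), 'moment': array([-0.0064446 , -0.00696488, -0.00658902]), 'gripper_force': 0.0, 'width': 0.08520393242400018}
scene [[369.150716213835, 0.0, 254.27602293068963], [0.0, 369.150716213835, 191.14497860234695], [0.0, 0.0, 1.0]] [[-0.8135, 0.4542, -0.3632, 0.8952], [0.5814, 0.6484, -0.4915, 0.4136], [0.0122, -0.611, -0.7915, 0.7457], [0.0, 0.0, 0.0, 1.0]]
top [[371.33939555335365, 0.0, 257.949748455409], [0.0, 371.33939555335365, 193.89073495015393], [0.0, 0.0, 1.0]] [[0.0036, -0.9869, 0.161, 0.4021], [-0.9998, -0.0001, 0.0222, -0.005], [-0.0219, -0.1611, -0.9867, 1.0387], [0.0, 0.0, 0.0, 1.0]]
```

View pics/top0.png

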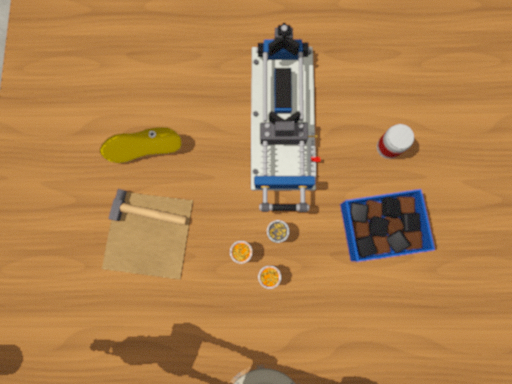

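View pics/scene0.png

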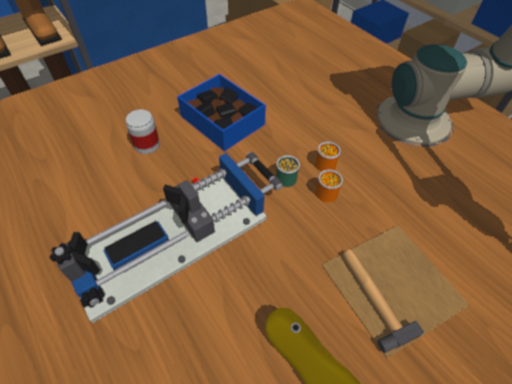

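The top view shows the clamp at (285,120), with its pull bar at (285,207). The pad is at (148,235) with the hammer across its upper part, and the bin is at (388,226). Tin candidates in the top view are (278,231), (241,252) and (269,277). In the scene view they are (288,170) green, (328,157) orange and (330,185) orange. The green one right by the pull bar fits the description, and I'll confirm it in a crop.

```bash
cat > h.py <<'E'
import numpy as np, cv2
def load(n): return dict(np.load(f"pics/{n}.npz"))
def ray(d,p,T=None):
    T=d["T"] if T is None else T
    q=cv2.undistortPoints(np.array([[p]],float),d["camera_matrix"],None)[0,0]
    v=T[:3,:3]@np.r_[q,1]; return T[:3,3],v/np.linalg.norm(v)
def onz(d,p,z,T=None):
    o,v=ray(d,p,T); return o+v*(z-o[2])/v[2]
def tri(*rs):
    A=np.zeros((3,3));b=np.zeros(3)
    for o,v in rs:
        P=np.eye(3)-np.outer(v,v);A+=P;b+=P@o
    x=np.linalg.solve(A,b); return x,[np.linalg.norm((np.eye(3)-np.outer(v,v))@(x-o)) for o,v in rs]
E
python3 - <<'E'
from h import *
t=load("top0");s=load("scene0")
a=cv2.resize(t["img"][140:300,225:345],None,fx=3.3,fy=3.3,interpolation=2)
b=cv2.resize(s["img"][135:235,180:350],None,fx=2.35,fy=2.35*2.247,interpolation=2)
b=cv2.resize(s["img"][135:235,180:350],None,fx=2.3,fy=2.3,interpolation=2)
c=np.zeros((528,396+b.shape[1],3),np.uint8);c[:a.shape[0],:396]=a;c[:b.shape[0],396:]=b
cv2.imwrite("pics/crop1.png",c[:,:,::-1])
for n,d in(("top",t),("scene",s)):
    h=cv2.cvtColor(d["img"],cv2.COLOR_RGB2HSV)
    for nm,lo,hi in(("green",(60,80,30),(90,255,200)),("red",(0,200,120),(6,255,255)),("pad",(10,60,90),(22,140,200)),("blue",(105,150,60),(118,255,255))):
        m=cv2.inRange(h,lo,hi); k,_,st,ce=cv2.connectedComponentsWithStats(m)
        print(n,nm,[(st[i].tolist(),ce[i].round(1).tolist()) for i in range(1,k) if st[i,4]>12][:9])
print("rim",tri(ray(t,(278,231)),ray(s,(288,163))))
print("pad",[onz(t,p,.004).round(3) for p in((117,190),(193,199),(182,278),(104,269))])
E
```

```text
top green []
top red [([380, 138, 7, 16, 42], [382.1, 146.6]), ([312, 157, 9, 5, 28], [316.3, 159.1])]
top pad [([0, 0, 12, 90, 138], [5.1, 44.4]), ([265, 26, 14, 13, 27], [272.8, 33.2]), ([290, 26, 4, 13, 15], [291.9, 31.6]), ([308, 45, 6, 22, 30], [312.1, 53.4]), ([250, 46, 8, 63, 78], [250.8, 74.6]), ([314, 72, 1, 42, 42], [314.0, 92.5]), ([250, 123, 23, 89, 122], [254.9, 176.5]), ([384, 123, 31, 22, 53], [402.2, 129.2]), ([308, 125, 9, 31, 47], [313.9, 138.2])]
top blue [([263, 41, 9, 11, 62], [266.2, 45.6]), ([298, 41, 5, 10, 32], [300.3, 46.1]), ([269, 49, 28, 10, 132], [282.2, 54.7]), ([275, 107, 16, 5, 62], [282.6, 109.4]), ([255, 177, 59, 11, 550], [284.1, 181.4]), ([341, 190, 93, 71, 1414], [387.4, 225.2])]
scene green [([417, 45, 49, 26, 709], [442.3, 57.7]), ([497, 60, 12, 7, 23], [502.0, 62.9]), ([393, 64, 23, 43, 404], [404.5, 84.2]), ([277, 171, 20, 15, 186], [286.7, 178.2])]
scene red [([193, 178, 5, 4, 16], [194.8, 179.4])]
scene pad [([273, 0, 16, 4, 39], [279.9, 0.9]), ([315, 0, 18, 12, 99], [325.7, 3.2]), ([400, 0, 98, 42, 880], [455.9, 17.5]), ([0, 5, 78, 66, 2459], [32.4, 38.6]), ([336, 13, 14, 10, 21], [342.0, 17.6]), ([209, 22, 18, 7, 18], [217.5, 24.8]), ([386, 39, 15, 11, 71], [394.5, 43.9]), ([32, 81, 22, 8, 31], [42.2, 84.8]), ([0, 95, 12, 5, 16], [5.7, 97.2])]
scene blue [([0, 0, 18, 16, 230], [7.2, 7.0]), ([41, 0, 7, 6, 31], [44.0, 2.2]), ([54, 0, 11, 15, 46], [58.8, 5.0]), ([68, 0, 139, 66, 6123], [133.7, 24.1]), ([352, 0, 56, 42, 1477], [381.0, 19.9]), ([473, 0, 39, 37, 1060], [494.4, 15.8]), ([74, 48, 12, 22, 84], [79.8, 58.3]), ([64, 51, 13, 22, 103], [69.6, 61.7]), ([178, 75, 87, 75, 2365], [222.2, 114.4])]
rim (array([ 0.46226519, -0.03518501,  0.06263217]), [np.float64(0.0009604186807178948), np.float64(0.0009604186807177397)])
pad [array([0.582, 0.421, 0.004]), array([0.556, 0.202, 0.004]), array([0.338, 0.225, 0.004]), array([0.361, 0.442, 0.004])]
```

View pics/crop1.png

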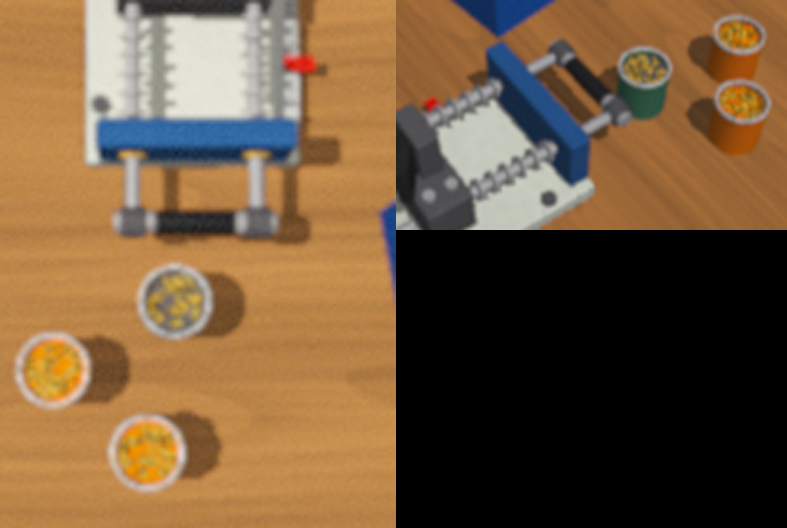

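The green-bodied tin at top (278,231) and scene (288,170) is confirmed, since both others are orange. The bar's hubs are at top (262.6,207.3) and (306.2,206.7), with the red tab at (316,159).

```bash
python3 - <<'E'
from h import *
t=load("top0");s=load("scene0")
for n,a,b in(("barL",(262.6,207.3),(277,183.7)),("barR",(306.2,206.7),(252.2,157.6)),("tab",(316.3,159.1),(194.8,179.4)),("padA",(193,199),(324,267)),("padB",(182,278),(393,229)),("padC",(104,269),(468,300)),("or1",(241,252),(330,179)),("or2",(269,277),(328,150))):
    x,r=tri(ray(t,a),ray(s,b)); print(n,x.round(4),np.round(r,4))
L=onz(t,(262.6,207.3),.06);R=onz(t,(306.2,206.7),.06);print(L,R,(L+R)/2,np.arctan2(*(L-R)[:2]))
print("brk",onz(t,(255,183),.09),onz(t,(314,183),.09))
E
python3 -c "
from rig import optics
print(optics.get_image('wrist')['hand_eye'].round(3).tolist())"
```

```text
barL [0.5255 0.0041 0.065 ] [0.0006 0.0006]
barR [ 0.5244 -0.1077  0.0579] [0.0047 0.0047]
tab [ 0.6662 -0.1456  0.0296] [0.0015 0.0015]
padA [5.536e-01 2.070e-01 4.000e-04] [0.0053 0.0053]
padB [ 0.337   0.229  -0.0157] [0.0007 0.0007]
padC [0.3609 0.4407 0.0089] [0.0006 0.0006]
or1 [0.408  0.0612 0.0579] [0.0004 0.0004]
or2 [ 0.3453 -0.0128  0.0582] [0.0007 0.0007]
[0.52570523 0.00454311 0.06      ] [ 0.52740785 -0.11092555  0.06      ] [ 0.52655654 -0.05319122  0.06      ] -0.014744263221368578
brk [0.58558982 0.02413005 0.09      ] [ 0.58550004 -0.12891683  0.09      ]
[[-0.0, -0.948, -0.318, 0.082], [1.0, -0.0, -0.0, -0.0], [-0.0, -0.318, 0.948, -0.12], [0.0, 0.0, 0.0, 1.0]]
```

```bash
python3 -m handwheel '[{"rz":-0.125}, {"rz":-0.125}, {"dx":-0.018, "dy":-0.034}, {"dx":-0.018, "dy":-0.034}, {"dx":-0.018, "dy":-0.034}]' 0.085 40
python3 -m handwheel '[{"dx":-0.018, "dy":-0.034}, {"dx":-0.018, "dy":-0.034}, {"dx":-0.018, "dy":-0.034}, {"dx":-0.018, "dy":-0.034}, {"dx":-0.018, "dy":-0.034}]'
python3 -m handwheel '[{"dx":-0.018, "dy":-0.034}, {"dx":-0.018, "dy":-0.034}, {"dx":-0.018, "dy":-0.034}, {"dx":-0.018, "dy":-0.034}, {"dx":-0.018, "dy":-0.034}]'
python3 -m handwheel '[{"dx":-0.018, "dy":-0.034}, {"dx":-0.018, "dy":-0.034}, {}]'
```

```text
clock: 0.57
position: [0.1962, 0.454, 0.2526]
ee_rot: [-0.0, -0.001, 1.0, -0.001]
contact_force: [0.9, -0.0, 0.3]
width: 0.0852
gripper_force: 0.0
clock: 0.98
position: [0.2864, 0.2835, 0.2532]
ee_rot: [0.0, -0.0, 1.0, 0.0]
contact_force: [0.8, 0.6, -0.2]
width: 0.085
gripper_force: 0.0
clock: 1.4
position: [0.3765, 0.1134, 0.2534]
ee_rot: [0.0, -0.0, 1.0, 0.0]
contact_force: [-0.2, 0.6, -0.7]
width: 0.0852
gripper_force: 0.0
clock: 1.65
position: [0.4158, 0.0415, 0.2533]
ee_rot: [0.002, 0.003, 1.0, -0.002]
contact_force: [0.3, -0.7, -0.6]
width: 0.0849
gripper_force: 0.0
```

```bash
cat > w.py <<'E'
import sys,numpy as np,cv2
from rig import readout,optics
from scipy.spatial.transform import Rotation
n=sys.argv[1]; s=readout.get_state(); d=optics.get_image("wrist")
T=np.eye(4); q=s["ee_rot"]; T[:3,:3]=Rotation.from_quat([q[1],q[2],q[3],q[0]]).as_matrix(); T[:3,3]=s["position"]
d["T"]=T@d["hand_eye"]; np.savez(f"pics/{n}.npz",**d); cv2.imwrite(f"pics/{n}.png",d["img"][:,:,::-1]); print(s["position"].round(4))
E
python3 w.py w1
python3 -m handwheel '[{"dx":-0.015, "dy":-0.026}, {"dx":-0.015, "dy":-0.026}, {"dx":-0.015, "dy":-0.025}, {}, {}]'
python3 w.py w2
python3 - <<'E'
from h import *
a=cv2.imread("pics/w1.png");b=cv2.imread("pics/w2.png")
cv2.imwrite("pics/w12.png",cv2.resize(np.hstack([a,b]),(800,300)))
E
```

```text
[0.4158 0.0415 0.2533]
clock: 2.12
position: [0.4572, -0.0294, 0.2528]
ee_rot: [-0.001, 0.0, 1.0, 0.001]
contact_force: [-0.5, 0.3, -0.0]
width: 0.0851
gripper_force: 0.0
[ 0.4572 -0.0294  0.2528]
```

View pics/w12.png

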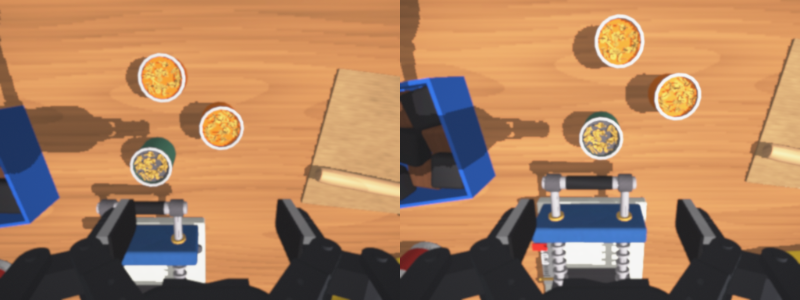

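Both wrist views show the green tin at (151,166) and (201,138) of the half-size picture. The pull bar with its rods, the bracket and the red tab at (140,246) lie below it. I'll fit the rims and triangulate.

Run:
```python
from h import *
def rim(n,c):
    d=load(n);h=cv2.cvtColor(d["img"],cv2.COLOR_RGB2HSV)
    m=cv2.inRange(h,(0,0,170),(180,60,255))
    best=None
    for k in cv2.findContours(m,0,1)[0]:
        if len(k)>20:
            e=cv2.fitEllipse(k)
            if np.hypot(e[0][0]-c[0],e[0][1]-c[1])<15: print(n,np.round(e[0],1),np.round(e[1],1)); best=e[0]
    return d,best
a,p=rim("w1",(193,212));b,q=rim("w2",(257,177))
t=load("top0")
print(tri(ray(a,p),ray(b,q)),tri(ray(a,p),ray(b,q),ray(t,(278,231))))
print(onz(b,q,.06),onz(a,p,.06))
# bar hubs in w2 (half-size pix -> full)
k=1.28
for nm,u in(("hubR",(150*k,183*k)),("hubL",(226*k,183*k)),("barmid",(188*k,183*k))): print(nm,onz(b,u,.06))
print("tab",onz(b,(140*k,246*k),.028))
cv2.imwrite("pics/c2.png",cv2.resize(cv2.imread("pics/w2.png")[205:384,130:330],None,fx=3.3,fy=3.3,interpolation=2))
```

```text
w1 [192.8 213.4] [48.5 53.8]
w2 [256.9 176.6] [53.2 55.9]
(array([ 0.46181535, -0.03568513,  0.05904782]), [np.float64(0.0001387588290126806), np.float64(0.0001387588290126146)]) (array([ 0.4629774 , -0.03607913,  0.05612804]), [np.float64(0.0002882320741235635), np.float64(0.0005403935478196509), np.float64(0.00033691043552924456)])
[ 0.46142909 -0.035735    0.06      ] [ 0.4615557  -0.03538857  0.06      ]
hubR [ 0.52678051 -0.10737721  0.06      ]
hubL [ 0.52695831 -0.00063224  0.06      ]
barmid [ 0.52686939 -0.05401716  0.06      ]
tab [ 0.66015946 -0.14084607  0.028     ]
```

View pics/c2.png

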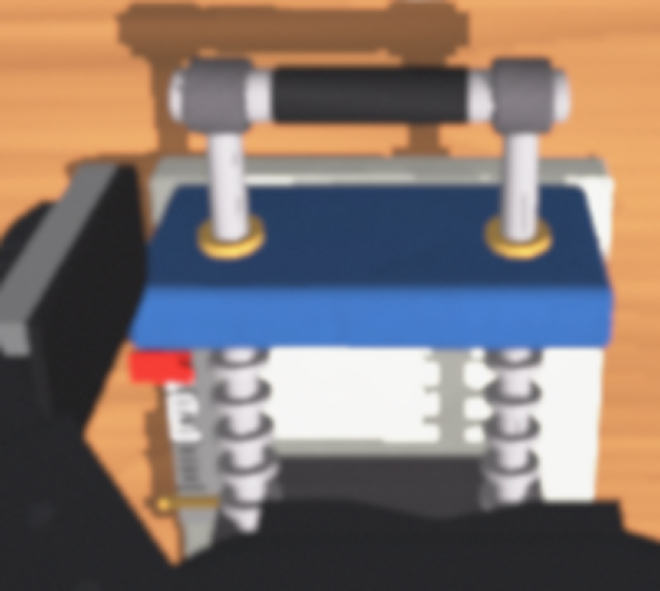

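The crop shows the brass pointer tip at (165,502) and the red tab at (162,367), possibly clipped by the bracket, so I'll also use the top view. Bar mid is (370,95).

```bash
python3 - <<'E'
from h import *
b=load("w2");t=load("top0")
f=lambda c:(130+c[0]/3.3,205+c[1]/3.3)
for n,c in(("ptr",(170,503)),("tabmid",(162,367)),("tabfar",(162,382)),("tabnear",(162,350)),("barmid",(370,95))): print(n,onz(b,f(c),.06 if n[0]=='b' else .028).round(4))
h=cv2.cvtColor(t["img"],cv2.COLOR_RGB2HSV);m=cv2.inRange(h,(0,120,100),(8,255,255))[150:170,305:330]
print("top tab",onz(t,(316.3,159.1),.028)); ys,xs=np.nonzero(m); print(np.bincount(ys),[onz(t,(316,y),.028)[0].round(4) for y in (155.5,156.5,161.5,162.5)])
E
python3 -m handwheel '[{"dx":-0.0045, "dy":-0.0062, "dz":0.04}, {"dz":0.04}, {"dz":0.04}, {}]'
```

```text
ptr [ 0.7323 -0.1438  0.028 ]
tabmid [ 0.6623 -0.1412  0.028 ]
tabfar [ 0.6697 -0.1418  0.028 ]
tabnear [ 0.6541 -0.1405  0.028 ]
barmid [ 0.5263 -0.0524  0.06  ]
top tab [ 0.66540442 -0.14481447  0.028     ]
[ 0  0  0  0  0  0  2  9 10 10 10  8  2] [np.float64(0.6758), np.float64(0.6729), np.float64(0.6585), np.float64(0.6557)]
clock: 2.5
position: [0.455, -0.0329, 0.1274]
ee_rot: [-0.008, -0.001, 1.0, 0.002]
contact_force: [-0.9, -0.1, -1.0]
width: 0.0849
gripper_force: 0.0
```

```bash
python3 -m handwheel '[{"dx":-0.002, "dz":0.03}, {}, {}]'
```

```text
clock: 2.75
position: [0.4632, -0.0349, 0.1041]
ee_rot: [-0.001, -0.001, 1.0, 0.0]
contact_force: [0.6, 0.1, -0.5]
width: 0.0853
gripper_force: 0.0
```

```bash
python3 -m handwheel '[{"dx":0.0015, "dy":-0.0008, "dz":0.025}, {"dz":0.025}, {"dz":0.018}, {}, {}]' - 40
python3 -m handwheel '[{}, {}, {}, {}, {}]' 0.04 40
python3 -m handwheel '[{}, {}, {}, {}, {}]'
```

```text
clock: 3.17
position: [0.4632, -0.0366, 0.0368]
ee_rot: [0.001, -0.0, 1.0, -0.0]
contact_force: [-0.4, -0.4, 0.8]
width: 0.0851
gripper_force: 0.0
clock: 3.58
position: [0.4637, -0.0367, 0.0373]
ee_rot: [0.002, 0.0, 1.0, -0.0]
contact_force: [0.1, 2.2, 7.8]
width: 0.0552
gripper_force: 41.1
clock: 4.0
position: [0.4637, -0.0367, 0.0373]
ee_rot: [0.002, 0.0, 1.0, -0.0]
contact_force: [-0.5, 1.4, 8.2]
width: 0.055
gripper_force: 41.1
```

```bash
python3 -m handwheel '[{"dz":-0.01}, {"dz":-0.02}, {"dz":-0.03}, {"dz":-0.03}, {"dz":-0.03}]'
python3 -m handwheel '[{"dz":-0.02}, {}, {"dx":0.003, "dy":0.01}, {"dx":0.005, "dy":0.025}, {"dx":0.006, "dy":0.035}]'
python3 -m handwheel '[{"dx":0.006, "dy":0.035}, {"dx":0.006, "dy":0.035}, {"dx":0.006, "dy":0.035}, {"dx":0.006, "dy":0.035}, {"dx":0.006, "dy":0.035}]'
python3 -m handwheel '[{"dx":0.006, "dy":0.035}, {"dx":0.006, "dy":0.035}, {"dx":0.006, "dy":0.025}, {"dx":0.003, "dy":0.015}, {}]'
```

```text
clock: 4.42
position: [0.4616, -0.0366, 0.1569]
ee_rot: [-0.0, -0.0, 1.0, 0.0]
contact_force: [-0.4, -0.2, -3.0]
width: 0.0554
gripper_force: 43.3
clock: 4.83
position: [0.4468, 0.033, 0.1736]
ee_rot: [-0.002, 0.002, 1.0, -0.0]
contact_force: [0.8, 0.6, -3.3]
width: 0.0551
gripper_force: 43.6
clock: 5.25
position: [0.4153, 0.2098, 0.1732]
ee_rot: [-0.002, -0.0, 1.0, -0.001]
contact_force: [0.6, -0.3, -3.7]
width: 0.0554
gripper_force: 43.6
clock: 5.67
position: [0.3944, 0.321, 0.173]
ee_rot: [-0.002, -0.002, 1.0, -0.0]
contact_force: [1.1, -0.4, -3.9]
width: 0.0554
gripper_force: 43.8
```

```bash
python3 -m handwheel '[{"dx":-0.008, "dy":0.004, "dz":0.03}, {"dz":0.03}, {"dz":0.03}, {"dz":0.02}, {}]'
python3 -m handwheel '[{"dz":0.006}, {"dz":0.005}, {"dz":0.004}, {}, {}]'
```

```text
clock: 6.08
position: [0.4004, 0.319, 0.0599]
ee_rot: [-0.006, 0.0, 1.0, -0.004]
contact_force: [-0.6, 0.5, -3.3]
width: 0.055
gripper_force: 43.8
clock: 6.5
position: [0.4056, 0.3224, 0.051]
ee_rot: [0.001, -0.0, 1.0, 0.0]
contact_force: [0.4, 0.2, -3.5]
width: 0.0553
gripper_force: 43.8
```

```bash
python3 -m handwheel '[{"dz":0.004}, {"dz":0.003}, {}, {}]'
python3 -m handwheel '[{"dz":0.0015}, {"dz":0.001}, {}, {}]'
python3 - <<'E'
from rig import optics
import cv2
cv2.imwrite("pics/s3.png",optics.get_image("scene")["img"][:,:,::-1])
E
```

```text
clock: 6.83
position: [0.4051, 0.3222, 0.0432]
ee_rot: [-0.0, -0.0, 1.0, -0.0]
contact_force: [-0.6, 0.4, -3.1]
width: 0.0551
gripper_force: 43.8
clock: 7.17
position: [0.4053, 0.3224, 0.0413]
ee_rot: [0.0, -0.0, 1.0, 0.0]
contact_force: [-1.6, -0.7, 3.9]
width: 0.0553
gripper_force: 44.5
```

View pics/s3.png

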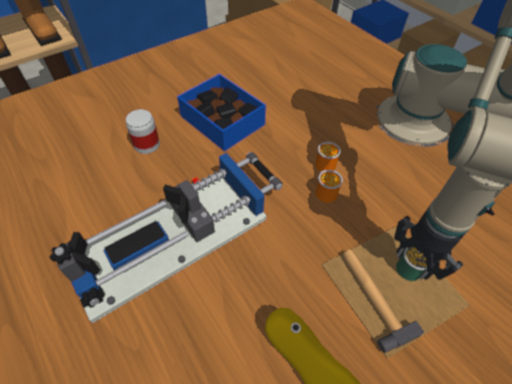

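The scene shows the tin standing on the free half of the pad at (412,263), clear of the hammer. The force has turned to +3.9 N, so it's seated. Next I release and retreat.

```bash
python3 -m handwheel '[{}, {}, {}, {}, {}]' 0.08
python3 -m handwheel '[{"dz":-0.01}, {"dz":-0.03}, {"dz":-0.04}, {"dz":-0.04}, {"dz":-0.03}]'
python3 -m handwheel '[{"dz":-0.01}, {}, {}]'
python3 w.py w4
python3 - <<'E'
from h import *
from rig import optics
d=optics.get_image("top"); np.savez("pics/top4.npz",**d)
a=cv2.imread("pics/w4.png"); cv2.imwrite("pics/v4.png",cv2.resize(np.hstack([a,d["img"][:,:,::-1]]),(800,300)))
E
```

```text
clock: 7.63
position: [0.4053, 0.3223, 0.0407]
ee_rot: [0.0, -0.0, 1.0, 0.0]
contact_force: [0.3, 0.6, 0.0]
width: 0.0798
gripper_force: 0.0
clock: 8.05
position: [0.4058, 0.3226, 0.1947]
ee_rot: [0.002, -0.0, 1.0, 0.001]
contact_force: [0.5, 0.4, -0.0]
width: 0.0799
gripper_force: 0.0
clock: 8.3
position: [0.4049, 0.322, 0.2009]
ee_rot: [0.0, -0.0, 1.0, 0.0]
contact_force: [-0.2, 0.5, -0.5]
width: 0.0802
gripper_force: 0.0
[0.4049 0.322  0.2009]
```

View pics/v4.png

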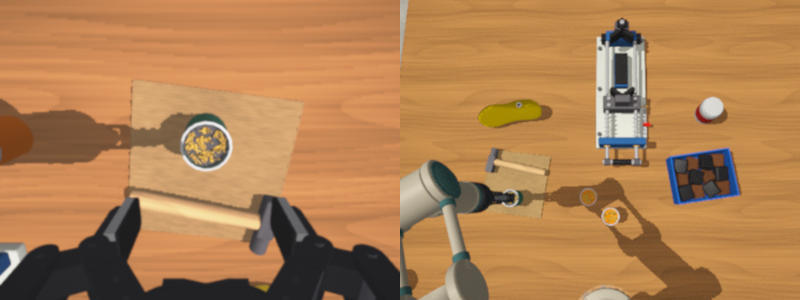

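The tin stands upright at (206,145) in the left view, well inside the free half of the pad, with the hammer undisturbed. Now to the bar.

```bash
python3 -m handwheel '[{"dx":-0.012, "dy":-0.0375}, {"dx":-0.012, "dy":-0.0375}, {"dx":-0.012, "dy":-0.0375}, {"dx":-0.012, "dy":-0.0375}, {"dx":-0.012, "dy":-0.0375}]' 0.052
python3 -m handwheel '[{"dx":-0.012, "dy":-0.0375}, {"dx":-0.012, "dy":-0.0375}, {"dx":-0.012, "dy":-0.0375}, {"dx":-0.012, "dy":-0.0375}, {"dx":-0.012, "dy":-0.0375}]'
python3 -m handwheel '[{"rz":0.12}, {"rz":0.12}, {"rz":0.12}, {"rz":0.12}, {"rz":0.12}]'
python3 -m handwheel '[{"rz":0.12}, {"rz":0.12}, {"rz":0.12}, {"rz":0.12}, {"rz":0.12}]'
python3 -m handwheel '[{"rz":0.12}, {"rz":0.12}, {"rz":0.12}, {}, {}]'; python3 w.py w5
```

```text
clock: 8.82
position: [0.4642, 0.133, 0.1986]
ee_rot: [-0.002, -0.0, 1.0, -0.0]
contact_force: [0.9, 0.1, -0.2]
width: 0.0519
gripper_force: 0.0
clock: 9.23
position: [0.5243, -0.0544, 0.1985]
ee_rot: [-0.002, 0.0, 1.0, 0.001]
contact_force: [1.0, 0.6, -0.0]
width: 0.0523
gripper_force: 0.0
clock: 9.65
position: [0.524, -0.0528, 0.1982]
ee_rot: [-0.003, 0.299, 0.954, -0.0]
contact_force: [-0.0, -0.8, 0.3]
width: 0.052
gripper_force: 0.0
clock: 10.07
position: [0.524, -0.0525, 0.1983]
ee_rot: [-0.002, 0.567, 0.824, -0.001]
contact_force: [-0.2, -0.4, 0.8]
width: 0.0522
gripper_force: 0.0
clock: 10.48
position: [0.5244, -0.0525, 0.199]
ee_rot: [-0.002, 0.702, 0.712, -0.001]
contact_force: [-0.1, -0.4, -0.3]
width: 0.052
gripper_force: 0.0
[ 0.5244 -0.0525  0.199 ]
```

View pics/w5.png

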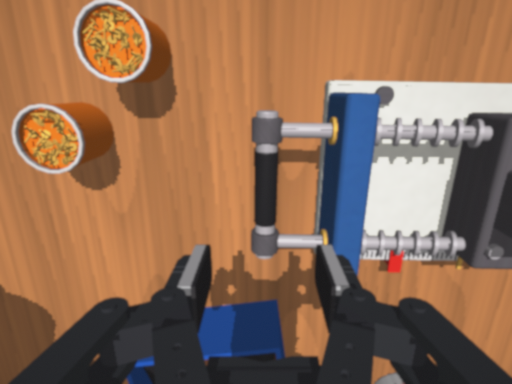

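The bar hubs are at (267,127) and (265,242), the sleeve spans y 150–226, the red tab is at (396,262) and the pointer tip at (460,264).

Run:
```python
from h import *
d=load("w5");w=load("w2");h=cv2.cvtColor(d["img"],cv2.COLOR_RGB2HSV)
def cen(m,x0,y0,x1,y1):
    ys,xs=np.nonzero(m[y0:y1,x0:x1]); print(len(xs),xs.min()+x0,xs.max()+x0,ys.min()+y0,ys.max()+y0); return xs.mean()+x0,ys.mean()+y0
r=cen(cv2.inRange(h,(0,170,80),(7,255,255)),380,245,420,280)
g=cen(cv2.inRange(h,(15,120,80),(32,255,255)),452,254,470,274)
dark=cv2.inRange(h,(0,0,0),(180,255,60)); b=cen(dark,250,160,285,215)
b1=cen(dark,250,155,285,165);b2=cen(dark,250,210,285,220)
print(r,g,b,b1,b2)
R,G=onz(d,r,.028),onz(d,g,.028); print("tab",R,"ptr",G,"diff",G-R)
B1,B2=onz(d,b1,.06),onz(d,b2,.06); print("bar",onz(d,b,.06),"yaw",np.arctan2(*(B2-B1)[:2]))
print("hubs",onz(d,(267,127),.06),onz(d,(265,242),.06))
print("tri mid",tri(ray(d,(266,184.5)),ray(w,(130+370/3.3,205+95/3.3))))
s=cv2.resize(d["img"][235:285,370:480],None,fx=7,fy=7,interpolation=2);cv2.imwrite("pics/c5.png",s[:,:,::-1])
```

```text
251 386 402 252 272
69 455 463 258 269
1112 255 277 160 214
221 255 277 155 164
190 256 274 210 219
(np.float64(394.2231075697211), np.float64(263.49003984063745)) (np.float64(458.8985507246377), np.float64(263.82608695652175)) (np.float64(265.5674460431655), np.float64(186.4091726618705)) (np.float64(266.24886877828055), np.float64(159.51131221719456)) (np.float64(265.0), np.float64(214.5))
tab [ 0.66329674 -0.14382709  0.028     ] ptr [ 0.73130033 -0.14311678  0.028     ] diff [0.06800359 0.00071031 0.        ]
bar [ 0.52610923 -0.05103697  0.06      ] yaw -3.136380522367411
hubs [ 0.52644362 -0.00054597  0.06      ] [ 0.52646467 -0.10437615  0.06      ]
tri mid (array([ 0.52703714, -0.05144063,  0.05703222]), [np.float64(0.001302273628054974), np.float64(0.0013022736280549616)])
```

View pics/c5.png

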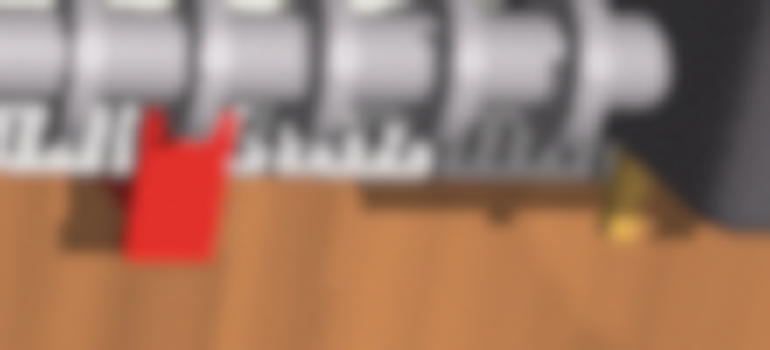

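```bash
python3 - <<'E'
from h import *
d=load("w5");w=load("w2");t=load("top0");s=load("scene0")
print("tab top+w5",tri(ray(d,(395.2,263)),ray(t,(316.3,159.1))),"scene",tri(ray(d,(395.2,263)),ray(s,(194.8,179.4)),ray(t,(316.3,159.1))))
print("ptr w2+w5",tri(ray(d,(459.5,267)),ray(w,(180.5,357.4))))
E
python3 -m handwheel '[{"dy":0.002, "dz":0.035, "rz":0.012}, {"dz":0.035}, {"dz":0.03}, {}, {}]'
```

```text
tab top+w5 (array([ 0.66623213, -0.14540999,  0.02420619]), [np.float64(0.00017290706564118902), np.float64(0.00017290706564118723)]) scene (array([ 0.66585328, -0.14564538,  0.02729827]), [np.float64(0.0018990138802288743), np.float64(0.002602530715230561), np.float64(0.0007631658939233708)])
ptr w2+w5 (array([ 0.73039076, -0.14483935,  0.03045411]), [np.float64(0.0006133351828798873), np.float64(0.000613335182879863)])
clock: 10.95
position: [0.526, -0.0524, 0.0994]
ee_rot: [-0.002, 0.707, 0.707, -0.001]
contact_force: [0.2, 0.4, -0.5]
width: 0.0521
gripper_force: 0.0
```

```bash
python3 -m handwheel '[{"dz":0.02}, {"dz":0.0165}, {}, {}]'
python3 -m handwheel '[{}, {}, {}, {}, {}]' 0.01 70
python3 -m handwheel '[{}, {}, {}]'
```

```text
clock: 11.28
position: [0.5283, -0.0529, 0.0657]
ee_rot: [0.001, 0.707, 0.707, 0.001]
contact_force: [-0.0, 0.1, -0.4]
width: 0.052
gripper_force: 0.0
clock: 11.7
position: [0.5261, -0.0528, 0.0658]
ee_rot: [-0.001, 0.707, 0.707, -0.001]
contact_force: [-4.3, -0.0, 8.0]
width: 0.016
gripper_force: 68.1
clock: 11.95
position: [0.526, -0.0528, 0.0658]
ee_rot: [-0.001, 0.707, 0.707, -0.001]
contact_force: [-4.7, -0.1, 8.5]
width: 0.0153
gripper_force: 68.1
```

```bash
python3 -m handwheel '[{"dy":-0.003}, {"dy":-0.005}, {"dy":-0.006}, {"dy":-0.006}, {}]'
python3 -m handwheel '[{}, {}, {}]'
```

```text
clock: 12.37
position: [0.5108, -0.0528, 0.0658]
ee_rot: [0.003, 0.708, 0.706, 0.003]
contact_force: [7.0, 2.4, -0.4]
width: 0.0155
gripper_force: 68.8
clock: 12.62
position: [0.5117, -0.0528, 0.0658]
ee_rot: [0.004, 0.708, 0.706, 0.003]
contact_force: [6.8, 2.2, -0.4]
width: 0.0162
gripper_force: 68.8
```

```bash
python3 -m handwheel '[{"dy":-0.007}, {"dy":-0.008}, {"dy":-0.008}, {"dy":-0.008}, {"dy":-0.008}]'
python3 -m handwheel '[{"dy":-0.006}, {"dy":-0.004}, {}, {}, {}]'
python3 w.py w6
python3 - <<'E'
from h import *
from rig import optics
for n in("top","scene"):
    d=optics.get_image(n);np.savez(f"pics/{n}6.npz",**d)
t=load("top6");s=load("scene6");w=load("w6")
f=lambda i,z:cv2.resize(i,(z),interpolation=2)
a=f(w["img"],(400,300));b=f(t["img"][135:185,295:335],(400,500))
c=f(s["img"][150:200,165:225],(400,300))
v=np.zeros((600,800,3),np.uint8);v[:300,:400]=a;v[300:,:400]=c;v[:500,400:]=b
cv2.imwrite("pics/v6.png",v[:,:,::-1])
for n,d,x0,y0,x1,y1 in(("top",t,305,150,330,170),("scene",s,180,165,210,195),("w",w,0,0,512,384)):
    h=cv2.cvtColor(d["img"],cv2.COLOR_RGB2HSV)
    for nm,lo,hi in(("red",(0,170,80),(7,255,255)),("brass",(17,120,80),(32,255,255))):
        ys,xs=np.nonzero(cv2.inRange(h,lo,hi)[y0:y1,x0:x1])
        if len(xs): print(n,nm,len(xs),xs.mean()+x0,ys.mean()+y0)
E
```

```text
clock: 13.03
position: [0.4754, -0.0527, 0.0659]
ee_rot: [0.006, 0.708, 0.706, 0.006]
contact_force: [14.5, 4.0, -7.9]
width: 0.0155
gripper_force: 69.3
clock: 13.45
position: [0.4653, -0.0527, 0.0659]
ee_rot: [0.005, 0.708, 0.706, 0.005]
contact_force: [12.9, 5.1, -6.0]
width: 0.016
gripper_force: 69.4
[ 0.4653 -0.0527  0.0659]
top red 28 316.5357142857143 159.57142857142858
top brass 12 317.3333333333333 155.0
w brass 8315 113.44004810583283 97.05183403487673
```

View pics/v6.png

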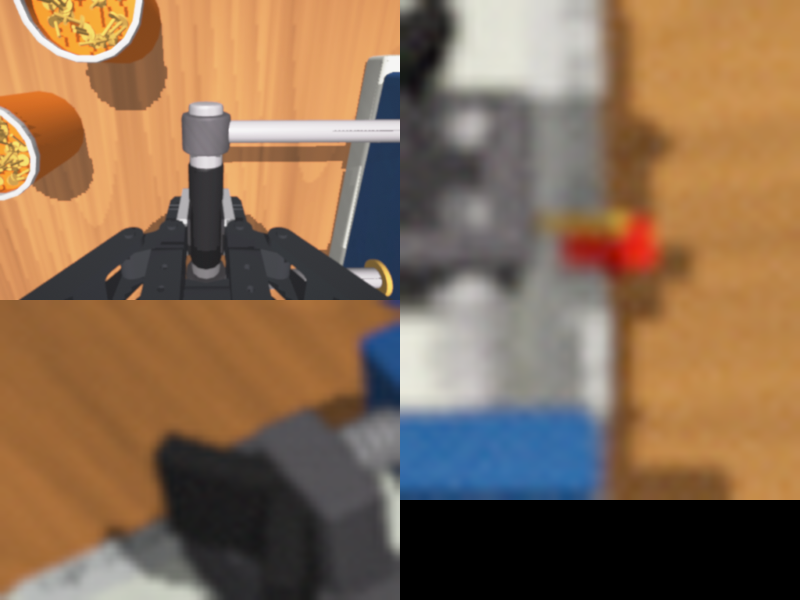

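The top crop shows the brass pointer at row 222 (px 157.2), still on the far side of the tab's middle at row 241 (px 159.1). That leaves about 5 mm to pull. The wrist view shows the bar properly between the pads, near the middle of the sleeve.

```bash
python3 -m handwheel '[{"dy":-0.003}, {"dy":-0.002}, {}, {}, {}]'
cat > m.py <<'E'
from h import *
from rig import optics
t0=load("top0");t6=load("top6")
im=np.mean([optics.get_image("top")["img"].astype(float) for _ in range(4)],0)
for n,I in(("home",t0["img"]),("6",t6["img"]),("now",im)):
    I=I.astype(float); print(n)
    for c in (313,315,317,318,319): print(c,"R-G",(I[153:166,c,0]-I[153:166,c,1]).round().astype(int).tolist(),"G-B",(I[153:166,c,1]-I[153:166,c,2]).round().astype(int).tolist())
E
python3 m.py
```

```text
clock: 14.02
position: [0.4607, -0.0527, 0.0659]
ee_rot: [0.006, 0.708, 0.706, 0.006]
contact_force: [12.9, 5.4, -7.1]
width: 0.0156
gripper_force: 69.3
home
313 R-G [2, 0, 11, 50, 106, 165, 185, 158, 79, 11, 0, 2, 1] G-B [5, 4, 5, 6, 6, 3, 24, 4, 5, 5, 4, 4, 7]
315 R-G [16, 14, 18, 57, 121, 174, 184, 181, 117, 31, 5, 4, 3] G-B [13, 14, 14, 11, 9, 13, 14, 9, 4, 6, 5, 8, 8]
317 R-G [43, 44, 49, 95, 159, 186, 196, 186, 143, 77, 47, 42, 41] G-B [44, 37, 38, 32, 28, 19, 15, 14, 16, 28, 30, 38, 35]
318 R-G [52, 50, 55, 89, 143, 178, 189, 181, 143, 68, 47, 49, 50] G-B [55, 52, 47, 43, 26, 16, 17, 18, 26, 33, 52, 46, 53]
319 R-G [57, 56, 55, 85, 128, 160, 171, 174, 135, 65, 50, 56, 53] G-B [62, 57, 59, 49, 34, 28, 28, 17, 39, 41, 53, 55, 58]
6
313 R-G [2, -2, 5, 21, 45, 80, 115, 114, 65, 20, 0, 1, 1] G-B [3, 2, 8, 32, 53, 41, 14, 5, 2, 0, 5, 5, 5]
315 R-G [22, 21, 26, 27, 43, 75, 114, 122, 86, 38, 19, 13, 12] G-B [18, 19, 18, 49, 58, 43, 13, 3, 5, 8, 12, 10, 7]
317 R-G [42, 41, 44, 58, 88, 122, 164, 166, 132, 70, 45, 38, 40] G-B [36, 33, 46, 67, 70, 45, 14, 11, 15, 27, 36, 36, 30]
318 R-G [36, 40, 47, 87, 138, 172, 189, 179, 139, 68, 39, 37, 38] G-B [40, 35, 35, 39, 39, 19, 15, 25, 23, 34, 34, 40, 32]
319 R-G [44, 41, 47, 88, 144, 163, 175, 176, 136, 64, 38, 37, 38] G-B [43, 42, 37, 36, 28, 31, 25, 16, 19, 26, 37, 36, 33]
now
313 R-G [2, 0, 7, 38, 64, 54, 64, 94, 63, 17, 1, 0, 0] G-B [2, 4, 4, 3, 18, 53, 49, 20, 1, 2, 3, 3, 4]
315 R-G [25, 21, 25, 47, 67, 52, 59, 90, 83, 40, 20, 14, 12] G-B [18, 19, 14, 12, 26, 61, 58, 26, 6, 5, 10, 11, 11]
317 R-G [40, 37, 46, 86, 111, 87, 88, 129, 125, 70, 44, 40, 39] G-B [40, 38, 32, 26, 41, 66, 61, 32, 16, 26, 32, 35, 33]
318 R-G [39, 38, 46, 96, 147, 152, 155, 170, 138, 68, 42, 38, 38] G-B [38, 35, 34, 28, 28, 34, 32, 16, 19, 31, 35, 37, 32]
319 R-G [44, 42, 49, 89, 139, 164, 175, 174, 134, 65, 39, 37, 36] G-B [41, 40, 38, 32, 31, 28, 23, 22, 25, 32, 39, 33, 35]
```

The pointer is within about 0.5–1 mm of the tab's middle. One small trim, then a hold check.

```bash
python3 -m handwheel '[{"dy":-0.0006}, {}, {}, {}, {}]'
python3 -m handwheel '[{}, {}, {}, {}, {}]'
python3 m.py | tail -5
```

```text
clock: 14.63
position: [0.4605, -0.0527, 0.0659]
ee_rot: [0.006, 0.708, 0.706, 0.006]
contact_force: [13.6, 6.0, -8.0]
width: 0.0156
gripper_force: 69.3
clock: 15.05
position: [0.4606, -0.0527, 0.0659]
ee_rot: [0.006, 0.708, 0.706, 0.006]
contact_force: [14.1, 5.1, -7.4]
width: 0.0155
gripper_force: 69.3
313 R-G [0, 1, 7, 38, 63, 54, 56, 83, 64, 18, 1, 2, 0] G-B [4, 3, 4, 2, 17, 52, 54, 26, 1, 2, 3, 2, 4]
315 R-G [23, 23, 26, 47, 66, 51, 55, 83, 82, 40, 18, 12, 14] G-B [22, 17, 15, 10, 25, 63, 64, 33, 7, 5, 8, 12, 10]
317 R-G [41, 37, 45, 88, 116, 99, 96, 126, 124, 70, 44, 41, 38] G-B [38, 36, 36, 31, 44, 69, 63, 35, 19, 26, 33, 34, 33]
318 R-G [41, 38, 47, 98, 149, 158, 158, 172, 137, 70, 42, 39, 37] G-B [38, 37, 37, 28, 25, 34, 37, 24, 19, 31, 37, 34, 36]
319 R-G [43, 42, 48, 88, 141, 167, 174, 176, 134, 64, 39, 38, 38] G-B [39, 42, 39, 36, 29, 28, 20, 17, 24, 30, 35, 35, 33]
```

Pointer centre is at row 158.6 and the tab middle at 158.8–158.9, under 1 mm apart. The hold is steady, so I'm handing in.

```bash
python3 -c "
from rig import ticket
print(ticket.sign_off())"
```

```text
the job is handed in; nothing more can be done
None
```

I set the green tin upright on the free half of the pad, then pulled the bar out about 66 mm, so the pointer stands within about 1 mm of the red tab's middle; the gripper is still holding it, and the job was handed in at about 15 s of the 54 s limit.

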